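# Tip the cover out of its nest, turn it over and put it on the pot

### The job

The round metal cover lies knob-down in its grey nest: push it along the ledges into the nest's deep end so that it tips and leans there with its near edge raised, then take it by that edge. Turn it over and lay it knob-up on the black mat, let go, take it again by the knob, and lower it gently onto the steel pot so that it lies flat on the seat inside the lip.

Things in the scene. Friction and masses are not known exactly. Their poses are not given: they have to be found in the camera images.
- cover_center (a point): centre of the cover's disc: plain bare metal, 100 mm across, 9 mm thick (too wide to span), a round knob on one face; 0.18 to 0.35 kg. The z axis stands square on the disc, out of the plain face, AWAY from the knob: up at the start (knob hangs down), down when the cover lies knob-up
- cover_knob (a point): the grip point of the cover's knob, on the cover's axis 20.5 mm from the disc's centre. The knob stands 26 mm out of the face: a neck 18 mm in diameter and 10 mm high, then a head 25 mm in diameter and 16 mm high; same axes as cover_center
- nest: fixed grey plastic nest, 125 mm wide, 71 mm high, from x = -76 to +86 mm about its origin, which lies on the middle line of its underside; yaw within 0.3 rad. x points to its deep end, away from the robot. The cover starts flat on two ledges (see nest_ledge), knob in the slot between, centre at x = -24 to -4 mm, between side walls with inner faces at y = +-52 mm. Walls rise to z = 71 mm
- mat_top (a point): centre of the top of a fixed black rubber mat, 150 x 150 x 4 mm, lying on the worktop; the point is 4 mm above the worktop
- pot_seat (a point): centre of the seat of a fixed round open pot of dark steel: the seat is a flat ring, 86 mm inside diameter, 55 mm above the worktop; round it a lip of 109 mm inside and 122 mm outside diameter rises 7 mm above the seat, so the cover has about 4.5 mm of play all round. The point lies on the pot's axis at seat height, z up. Mat and pot may change places
- nest_ledge (a point): middle of the line that joins the ledges' ends, at nest x = +10, y = 0, z = 59 mm (ledge tops); nest axes. The ledges run from nest x = -75 to +10 mm, each 25 to 52 mm off the middle line; the finger slot between is 50 mm wide, floor at z = 5 mm, open at the -x end. Low stops at the ledges' -x ends rise to 71 mm, not across the slot
- nest_well (a point): middle of the deep end's floor, nest x = +27, z = 5 mm; open from nest x = +10 to the end wall at +76, whose foot slopes in from z = 50 to x = +46 mm on the floor. The cover, pushed at its -x edge by fingertips down in the slot until its centre is 5 to 15 mm past the ledges' ends, tips when the push is eased off and stays leaning on the ledges 55 to 72 degrees from level, low edge on the floor

How it is judged:
By the outcome, as a careful person would: the job done as asked, in the order asked, and still so for the second after the job is handed in, with the robot touching nothing.
It also fails if it takes over 58 s, if anything falls off the work surface, if the arm or the gripper's body presses on something with over 40 N, if the wrist force passes 120 N, or if a joint passes its speed limit or range.

### The arm

A 6-joint arm with a two-finger parallel gripper is mounted at the origin on the work surface; the furniture and walls round the work are solid. World frame = base frame: x ahead of the robot, y to its left, z up, the work surface at z = 0. Lengths are in mm, angles in rad, forces in N, time in s.
With the tool pointing down it reaches from about 375 to 925 mm from the base axis. Payload 5.7 kg.
Tool frame: the origin (TCP) lies on the front face of the gripper's body, between the roots of the fingers; the fingertips stand 80 mm ahead of it and the grasp point (between the pads) lies 61 mm ahead of it (arm.grasp_offset is the distance from the TCP to the grasp point, in mm); z points along the fingers, y is the direction in which the jaws open and shut (so a half turn about z gives the same grasp; the last joint's range is limited). The gripper opens to 88 mm and grips with 3 to 60 N. Pads are 20 mm wide; open, the fingers measure 115 mm over their backs; the gripper's body (75 mm by 178 mm) begins 61 mm behind the grasp point.
Start: joints at [1.045, 0.359, 1.51, -0, 1.272, -0.115], TCP at [239.599, 550.059, 302.623] pointing down, gripper open.
Joint ranges: [-2.97, 2.97], [-1.01, 2.36], [0.21, 2.38], [-0.96, 4.11], [0.2, 2.71], [-2.98, 2.98]. Speed limits (rad/s): [2.39, 2.39, 3.14, 3.14, 3.14, 3.14].

### API

Orientations are given as a rotation vector (axis times angle).
In Python, from cell import arm, imaging, job, readout gives the robot as it stands. Calls block until the motion is done:
- arm.goto(position, orientation): joint-space move of the TCP to a pose.
- arm.movel(position, rate=150, frame=None, f_stop=None): straight line of the TCP; frame=None keeps the orientation; rate is the mean speed in mm/s. With f_stop (N) it stops when the force on the tool has changed by that much, and returns True; else False.
- arm.move_j(angles): joint-space move.
- arm.release() and arm.close_gripper(effort=None): open the fingers fully, or close them until they stop; effort is the grip in N (None keeps the last).
- arm.wait(seconds).
- arm.inverse_kinematics(position, orientation): joint angles nearest the present ones, or None.
- imaging.camera(name): name is "side" or "top" or "wrist"; returns (picture, depth): 420x560x3 uint8, red, green, blue; 420x560 float32, mm along the optical axis (not along the pixel's ray), 0 where there is no reading.
- imaging.camera_info(name): a dict with "fx", "fy", "cx", "cy" (pixels), "R" (3x3) and "t" (3): a world point X has camera coordinates R X + t; the wrist camera has in their place "mount" (4x4, takes a point from camera to tool coordinates, whose origin is the TCP and whose axes are the flange's). Camera axes: x right, y down, z forward; pixel columns grow to the right and rows downward; lengths in mm; the calibration is good to about 2 mm. A picture is of the moment at which its call begins: read the wrist's pose just before it. camera_info takes no time and is no camera call.
A pose or a line that the arm cannot do raises arm.PlanningError and nothing moves.
- job.job_done(): hands the job in, once; it reports no verdict.
Readings, each from a call of its own:
- readout.read_time_s(): time.
- readout.read_qpos(): joint angles.
- readout.read_joint_velocities(): joint speeds.
- readout.read_joint_torque(): joint torques, N m.
- readout.read_ee_pos(): TCP position.
- readout.read_tool_rot(): TCP orientation.
- readout.read_wrist_force(): force on the tool from outside, world axes, zero at the start.
- readout.read_moment(): the same for the moment, N m.
- readout.read_grip_width(): finger opening in mm.
Only numpy, scipy, OpenCV 4.12 (cv2) and the standard library are available. Lean on these libraries where they do the work, as an engineer would, in place of code of your own. Each camera call takes 0.05 s, during which the arm holds its last target.

## Working session

There is one attempt and no reset: what is moved stays moved. The work goes in short steps, each a Python script; the robot and the scene stay as the last script left them, time stands still between calls to the robot, and variables do not carry over. Pictures are saved under pics/ and viewed, and the job is handed in when it is done.

```bash
ls; mkdir -p pics; python3 - <<'E'
from cell import arm, imaging, job, readout
import cv2,numpy as np
print(readout.read_time_s(), readout.read_ee_pos(), readout.read_tool_rot())
for n in ("side","top","wrist"):
    p,d=imaging.camera(n); cv2.imwrite(f"pics/a_{n}.png",p[:,:,::-1]); np.save(f"pics/a_{n}.npy",d)
    print(n,imaging.camera_info(n))
print(readout.read_time_s())
E
```

```text
pics
0.0 [239.3305429  549.61398047 301.83366322] [-6.40614665e-01 -3.07502270e+00  2.68757058e-03]
side {'fx': 500.46514864888275, 'fy': 500.46514864888275, 'cx': 286.42680883856093, 'cy': 210.3288768838075, 'R': array([[-0.99966494,  0.02440682, -0.0086202 ],
       [ 0.01763926,  0.39862164, -0.91694583],
       [-0.01894353, -0.91679065, -0.39891859]]), 't': array([513.74497355,  69.60434818, 891.64270319])}
top {'fx': 398.2972249513912, 'fy': 398.2972249513912, 'cx': 275.9599363663191, 'cy': 207.24470411137696, 'R': array([[ 0.00408063, -0.99970029,  0.02413856],
       [-0.9981842 , -0.00552275, -0.05998168],
       [ 0.06009702, -0.02384996, -0.99790757]]), 't': array([  5.90493102, 497.86579395, 898.81788211])}
wrist {'fx': 295.2148262868659, 'fy': 295.2148262868659, 'cx': 275.43499071813375, 'cy': 212.44958176151627, 'mount': array([[ 1.51673368e-03, -9.66204867e-01, -2.57770932e-01,
         7.11242518e+01],
       [ 9.99998574e-01,  1.65690844e-03, -3.26574777e-04,
         1.12591016e+00],
       [ 7.42640973e-04, -2.57770070e-01,  9.66206003e-01,
        -8.30358279e+01],
       [ 0.00000000e+00,  0.00000000e+00,  0.00000000e+00,
         1.00000000e+00]])}
0.15
```

View pics/a_top.png

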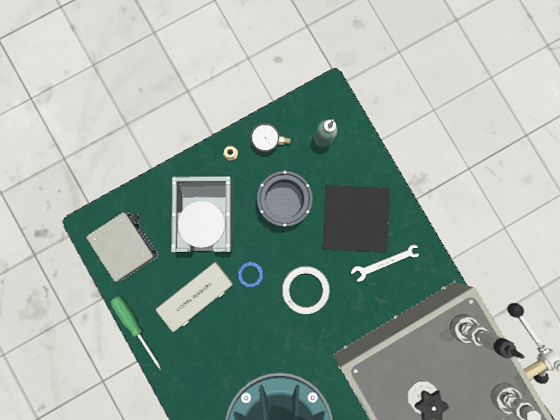

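View pics/a_side.png

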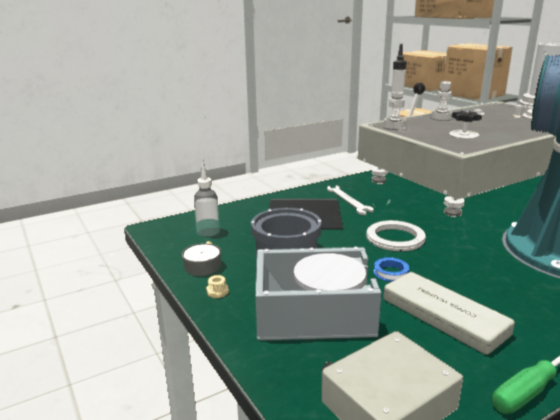

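View pics/a_wrist.png

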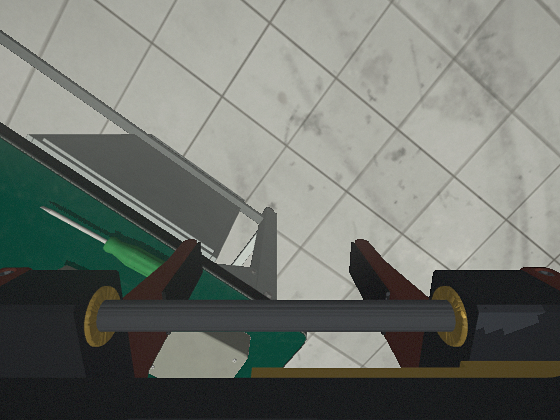

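The top view shows the nest at about (172-231, 177-252) with the white cover at (201,224), the pot at (285,199) and the mat at (357,218). Next I'll measure them.

```bash
cat > h.py <<'E'
from cell import arm, imaging, job, readout
import cv2,numpy as np
from scipy.spatial.transform import Rotation as Ro
def back(n,uv,z=None,d=None,info=None):
    i=info or imaging.camera_info(n); uv=np.atleast_2d(uv).astype(float)
    r=np.c_[(uv[:,0]-i['cx'])/i['fx'],(uv[:,1]-i['cy'])/i['fy'],np.ones(len(uv))]
    R,t=i['R'],i['t']; c=-R.T@t; w=r@R
    if d is not None: return c+w*np.asarray(d).reshape(-1,1)
    return c+w*((z-c[2])/w[:,2])[:,None]
def winfo(pos,rot):
    i=imaging.camera_info('wrist'); T=np.eye(4);T[:3,:3]=Ro.from_rotvec(rot).as_matrix();T[:3,3]=pos
    M=np.linalg.inv(T@i['mount']); i['R']=M[:3,:3]; i['t']=M[:3,3]; return i
def proj(info,X):
    X=np.atleast_2d(X); c=X@info['R'].T+info['t']; return np.c_[c[:,0]/c[:,2]*info['fx']+info['cx'],c[:,1]/c[:,2]*info['fy']+info['cy']]
E
python3 - <<'E'
from h import *
d=np.load('pics/a_top.npy'); im=cv2.imread('pics/a_top.png')
v,u=np.mgrid[0:420,0:560]
P=back('top',np.c_[u.ravel(),v.ravel()],d=d.ravel()).reshape(420,560,3)
def show(nm,m):
    Q=P[m]; print(nm,m.sum(),Q.mean(0),Q[:,2].std()); return Q
box=lambda a,b,c,e:(u>=a)&(u<b)&(v>=c)&(v<e)&(d>0)
hsv=cv2.cvtColor(im,cv2.COLOR_BGR2HSV)
c=box(170,235,195,255)&(hsv[...,2]>225)
Q=show('cover',c)
cn,_=cv2.findContours(c.astype(np.uint8),cv2.RETR_EXTERNAL,cv2.CHAIN_APPROX_NONE); k=max(cn,key=cv2.contourArea)
E=cv2.fitEllipse(k); print(E, back('top',E[0],z=68))
m=box(315,395,180,256)&(im.max(2)<60); Q=show('mat',m); 
k=max(cv2.findContours(m.astype(np.uint8),cv2.RETR_EXTERNAL,cv2.CHAIN_APPROX_NONE)[0],key=cv2.contourArea); r=cv2.minAreaRect(k);print(r,back('top',r[0],z=4),back('top',cv2.boxPoints(r),z=4))
n=box(165,240,170,258)&(P[...,2]>45); Q=show('nest',n)
rim=n&(P[...,2]>69)&~c; Q=show('rim',rim); r=cv2.minAreaRect(Q[:,:2].astype(np.float32)); print('rim rect',r,cv2.boxPoints(r))
p=box(245,325,160,235)&(P[...,2]>45); Q=show('pot',p)
print('z hist',np.histogram(Q[:,2],bins=range(44,70,2)))
k=max(cv2.findContours(p.astype(np.uint8),cv2.RETR_EXTERNAL,cv2.CHAIN_APPROX_NONE)[0],key=cv2.contourArea);E=cv2.fitEllipse(k);print(E,back('top',E[0],z=62),'w mm',E[1][0]/398*830)
x,y=Q[:,0],Q[:,1]; print((x.min()+x.max())/2,(y.min()+y.max())/2,np.ptp(x),np.ptp(y))
cv2.imwrite('pics/b.png',cv2.resize(im[150:270,150:400],None,fx=3,fy=3,interpolation=cv2.INTER_CUBIC))
E
```

```text
cover 1688 [458.11946021 170.94601388  67.6516237 ] 4.063258626912594
((200.70626831054688, 223.7140655517578), (44.84222412109375, 45.474159240722656), 54.13117218017578) [[458.34528982 170.90248103  68.        ]]
mat 166 [ 457.94839375 -173.11402254    3.98083286] 1.5631799048320736
((365.0, 235.5), (1.0, 2.0), 90.0) [[ 433.84801951 -199.2187078     4.        ]] [[ 434.99831911 -196.89231309    4.        ]
 [ 435.01632502 -201.5671982     4.        ]
 [ 432.69775382 -201.54503392    4.        ]
 [ 432.68003253 -196.87085771    4.        ]]
nest 3367 [469.40804322 172.10665899  66.60444924] 5.54699986468063
rim 884 [490.5581537  171.29937616  70.96801346] 1.2189054656324958
rim rect ((478.8258361816406, 172.21969604492188), (160.66912841796875, 124.40924835205078), 0.6002166271209717) [[397.84406 233.57935]
 [399.14734 109.17693]
 [559.8076  110.86005]
 [558.50433 235.26245]]
pot 1247 [515.57530517  -8.71252578  57.07176662] 3.904375467373834
z hist (array([  2,   9,  14,  47, 239, 304, 142,  98, 222, 151,  19,   0]), array([44, 46, 48, 50, 52, 54, 56, 58, 60, 62, 64, 66, 68]))
((283.86907958984375, 198.493896484375), (54.54695510864258, 54.61831283569336), 87.07489776611328) [[514.19452285  -7.73944551  62.        ]] w mm 113.75370035219431
514.6879773125206 -7.174414362854733 120.8107518392303 120.17540100812633
```

View pics/b.png

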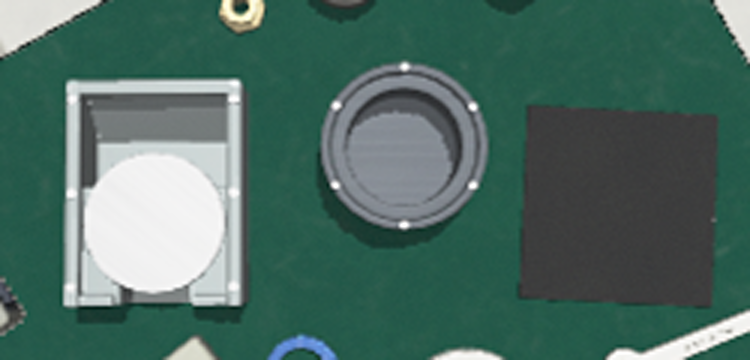

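```bash
cat >> h.py <<'E'
NO=np.array([473.8,172.2,0]); NY=0.0105
NR=Ro.from_euler('z',NY)
def nest(x,y,z): return NO+NR.apply([x,y,z])
def tool(az,pitch,flip=1):
    """tool z points azimuth az, 'pitch' below level (may exceed pi/2 = points backward); tool y in vertical plane."""
    h=np.array([np.cos(az),np.sin(az),0]); u=np.array([0,0,1.])
    z=h*np.cos(pitch)-u*np.sin(pitch); y=flip*(h*np.sin(pitch)+u*np.cos(pitch)); x=np.cross(y,z)
    return Ro.from_matrix(np.c_[x,y,z])
E
python3 - <<'E'
from h import *
d=np.load('pics/a_top.npy')
q=np.array([[527,105],[717,117],[711,307],[519,297]])/3+[150,150]
c=back('top',q-0.3,z=4);print('mat',c,c.mean(0),np.linalg.norm(c-np.roll(c,1,0),axis=1))
for a in [(190,300),(215,275),(110,250),(264,137),(326,130),(360,200),(385,262)]: print(a,back('top',a,d=d[a[1],a[0]]))
M=c.mean(0)
def t(nm,p,R,off): 
    tcp=np.array(p)-R.as_matrix()[:,2]*off
    print(nm,tcp,np.round(arm.inverse_kinematics(tcp,R.as_rotvec()),2) if arm.inverse_kinematics(tcp,R.as_rotvec()) is not None else None)
for f in (1,-1):
    t('push0',nest(-85,0,48),tool(NY,np.pi/2,f),80)
    for p in (55,65,72): t('grasp%d'%p,nest(-5,0,88),tool(NY,np.radians(p),f),61)
    for az in (np.arctan2(M[1],M[0]),0,-.6):
      for p in (125,135,140): t('lay%d'%p,M+[0,0,35],tool(az,np.radians(p),f),103)
    t('knob',M+[0,0,12],tool(-.36,np.pi/2,f),80)
E
```

```text
mat [[ 551.89174644 -107.20856809    4.        ]
 [ 543.4954608  -256.11689458    4.        ]
 [ 395.7553757  -249.51749741    4.        ]
 [ 403.00776607 -100.51519476    4.        ]] [ 473.53758725 -178.33953871    4.        ] [149.03436133 149.14485345 147.88740577 149.17869607]
(190, 300) [[289.82061814 198.54753649  27.81045699]]
(215, 275) [[344.564318   144.39060007  24.66058672]]
(110, 250) [[400.50530791 371.22566065  44.11545341]]
(264, 137) [[657.41758688  36.5809408   28.69674435]]
(326, 130) [[654.30758619 -93.29881975 109.00200448]]
(360, 200) [[ 516.54885444 -188.31925572    3.7121536 ]]
(385, 262) [[ 372.98617213 -244.36458486    6.99276635]]
push0 [388.80468558 171.3075164  128.        ] [ 0.25  0.38  2.06 -0.    0.7   0.24]
grasp55 [433.81404171 171.78013201 137.9682747 ] [0.35 0.4  2.34 3.95 0.27 2.63]
grasp65 [443.02198275 171.87681894 143.28477501] [ 0.3   0.35  2.21 -0.66  0.2   0.92]
grasp72 [449.95127806 171.94957922 146.01444749] [ 0.27  0.35  2.12 -0.22  0.38  0.45]
lay125 [ 528.82505096 -199.16141439  123.37266056] [-0.45  0.78  1.36 -0.05  1.61 -0.08]
lay1
[... 1097 characters left out ...]
4749] [ 0.27  0.35  2.12 -0.22  0.38 -2.69]
lay125 [ 528.82505096 -199.16141439  123.37266056] None
lay135 [ 541.69614123 -204.0088106   111.83199846] None
lay140 [ 547.37718676 -206.14835572  105.2071238 ] None
lay125 [ 532.6159602  -178.33953871  123.37266056] [-0.34  0.77  1.39 -0.19  1.56  2.86]
lay135 [ 546.36958572 -178.33953871  111.83199846] [-0.32  0.88  1.26 -0.23  1.75  2.87]
lay140 [ 552.44016489 -178.33953871  105.2071238 ] [-0.31  0.94  1.19 -0.25  1.85  2.87]
lay125 [ 522.29707252 -211.69769733  123.37266056] None
lay135 [ 533.64842949 -219.46357846  111.83199846] None
lay140 [ 538.65869469 -222.89128531  105.2071238 ] None
knob [ 473.53758725 -178.33953871   96.        ] None
```

Measurements fit the known sizes: cover at nest x about -15, mat side 149 mm. Next is the push approach.

```bash
python3 - <<'E'
from h import *
R=tool(NY,np.pi/2).as_rotvec()
arm.close_gripper(20)
p=nest(-88,-1,46)+[0,0,80]
arm.goto(p+[0,0,80],R)
arm.wait(0.2)
pos,rot=readout.read_ee_pos(),readout.read_tool_rot()
im,d=imaging.camera('wrist'); cv2.imwrite('pics/c_w.png',im[:,:,::-1]); np.save('pics/c_w.npy',d); np.save('pics/c_pose.npy',np.r_[pos,rot])
print(pos,p,readout.read_grip_width(),readout.read_wrist_force(),readout.read_time_s())
E
```

```text
[385.98725974 170.98664682 206.12778165] [385.81535076 170.2760721  126.        ] 0.1822231500718772 [0.8008185  0.43569647 1.04336347] 3.2833
```

View pics/c_w.png

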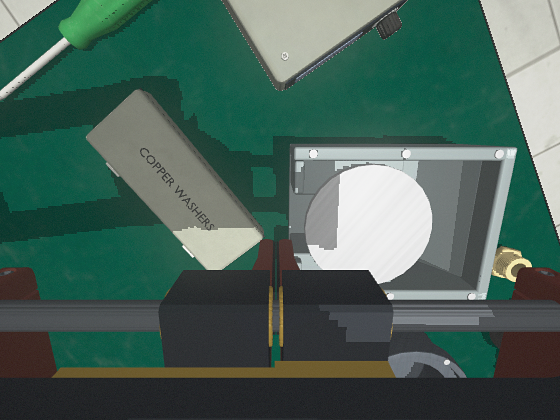

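The closed fingers are at about (282,260), just short of the nest. The cover is at (370,222) and the nest rim runs from (292,147) to (515,150). The washer box corner is clear. Next I cross-check the position and push.

```bash
python3 - <<'E'
from h import *
ps=np.load('pics/c_pose.npy'); I=winfo(ps[:3],ps[3:])
d=np.load('pics/c_w.npy'); v,u=np.mgrid[0:420,0:560]
P=back('wrist',np.c_[u.ravel(),v.ravel()],d=d.ravel(),info=I).reshape(420,560,3)
m=(u>295)&(u<440)&(v>150)&(v<262)&(abs(P[...,2]-68)<4)
for pt in [(370,222),(313,154),(406,154),(499,154)]: print(pt,P[pt[1],pt[0]])
# circle
Q=P[m&(np.hypot(P[...,0]-458,P[...,1]-171)<51)]
print('cover top z',np.median(Q[:,2]))
im=cv2.imread('pics/c_w.png');g=(im.min(2)>150)&(u>300)&(u<437)&(v>160)&(v<284)
k=max(cv2.findContours(g.astype(np.uint8),0,1)[0],key=cv2.contourArea);k=k[:,0][(k[:,0,1]<265)&(k[:,0,0]>345)]
W=back('wrist',k,z=68,info=I)[:,:2]
from scipy.optimize import least_squares
r=least_squares(lambda a:np.hypot(W[:,0]-a[0],W[:,1]-a[1])-50,[458,171],loss='soft_l1');print('cover',r.x,np.abs(r.fun).mean())
w=back('wrist',[(313,154),(406,154),(499,154),(390,297),(472,297)],z=71,info=I);print(w, NR.inv().apply(w-NO))
E
```

```text
(370, 222) [459.2790887  177.21980833  69.36163002]
(313, 154) [412.13176526 228.78214311  72.81135299]
(406, 154) [479.14991818 229.68642506  72.68859009]
(499, 154) [545.41245595 230.6509956   73.62494353]
cover top z 68.86340490695285
cover [458.23774745 173.70457966] 1.905110253182625
[[412.35803214 228.66452053  71.        ]
 [479.88346785 229.58388978  71.        ]
 [547.36465853 230.50265662  71.        ]
 [481.54741565 113.12908363  71.        ]
 [549.41784582 114.09153051  71.        ]] [[-60.84571434  57.10653676  71.        ]
 [  6.68565227  57.31685128  71.        ]
 [ 74.17276996  57.52702799  71.        ]
 [  7.12675535 -59.14900649  71.        ]
 [ 75.00354971 -58.89923908  71.        ]]
```

```bash
sed -i 's/NY=0.0105/NY=0.012/' h.py; python3 - <<'E'
from h import *
R=tool(NY,np.pi/2).as_rotvec()
p=lambda x: nest(x,-1,46)+[0,0,80]
print(arm.movel(p(-88),rate=150,frame=R,f_stop=15))
f0=readout.read_wrist_force()
print(arm.movel(p(-55),rate=50,f_stop=20),readout.read_wrist_force()-f0)
arm.wait(0.2)
print(readout.read_ee_pos(),p(-55),readout.read_time_s())
for n in('top','side'):
    im,d=imaging.camera(n); cv2.imwrite(f'pics/d_{n}.png',im[:,:,::-1])
im=cv2.imread('pics/d_side.png')[200:350,220:420];cv2.imwrite('pics/d_s.png',cv2.resize(im,None,fx=4,fy=4))
im=cv2.imread('pics/d_top.png')[150:270,150:300];cv2.imwrite('pics/d_t.png',cv2.resize(im,None,fx=4,fy=4))
E
```

```text
False
False [ 0.31899831 -0.18762353  0.31076267]
[419.29408787 170.65635939 126.06942961] [418.81595966 170.54008784 126.        ] 4.975
```

View pics/d_s.png

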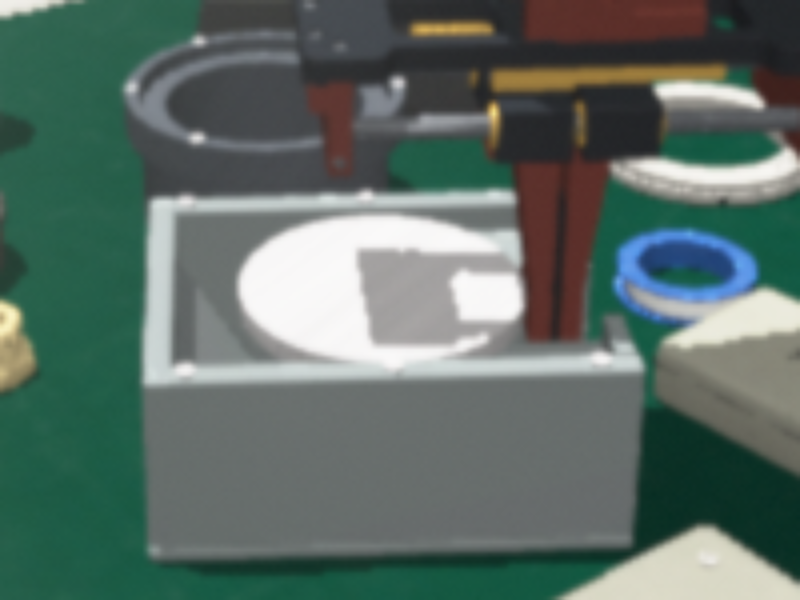

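View pics/d_t.png

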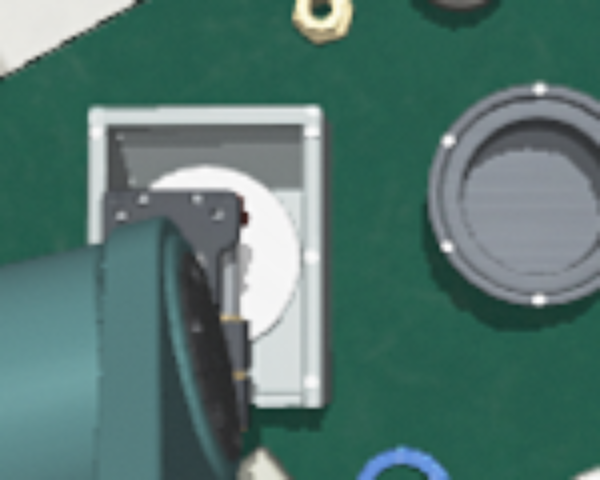

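The fingers taper: near disc height they are about 60 px wide in the 4x side view, or about 10 mm half-width. The disc touches them at (525,290). I'll measure the disc centre from its visible right arc in the top view.

```bash
cat > arc.py <<'E'
from h import *
from scipy.optimize import least_squares
def cov(f):
    im=cv2.imread(f); v,u=np.mgrid[0:420,0:560]
    g=(im.min(2)>225)&(u>180)&(u<230)&(v>185)&(v<240)
    k=max(cv2.findContours(g.astype(np.uint8),0,1)[0],key=cv2.contourArea)[:,0]
    W=back('top',k,z=68)[:,:2]
    k=k.astype(float)
    # keep right/top arc
    best=None
    W=W[(k[:,0]>212)|(k[:,1]<194)]
    r=least_squares(lambda a:np.hypot(W[:,0]-a[0],W[:,1]-a[1])-50,[485,171],loss='soft_l1',f_scale=1)
    return r.x,np.abs(r.fun).mean(),len(W),NR.inv().apply(np.r_[r.x,0]-NO)
E
python3 -c "
from arc import *
print(cov('pics/d_top.png'))"
```

```text
(array([477.61761208, 172.59268153]), np.float64(2.7632763391800412), 66, array([3.82204928, 0.34684301, 0.        ]))
```

```bash
python3 -c "
from h import *
im=cv2.imread('pics/d_top.png')[150:270,150:300];im=cv2.resize(im,None,fx=5,fy=5,interpolation=cv2.INTER_CUBIC)
a=np.linspace(0,6.28,200)
for x,c in((3,(0,0,255)),(6,(0,200,0)),(9,(255,0,0))):
    C=nest(x,0,68); p=proj(imaging.camera_info('top'),C+np.c_[50*np.cos(a),50*np.sin(a),0*a])
    p=((p-[150,150]+.5)*5).astype(int)
    cv2.polylines(im,[p],True,c,1)
cv2.imwrite('pics/d_o.png',im)
im=cv2.imread('pics/d_side.png')[200:350,220:420];im=cv2.resize(im,None,fx=4,fy=4,interpolation=cv2.INTER_CUBIC)
for x,c in((3,(0,0,255)),(6,(0,200,0)),(9,(255,0,0))):
    C=nest(x,0,68); p=proj(imaging.camera_info('side'),C+np.c_[50*np.cos(a),50*np.sin(a),0*a])
    p=((p-[220,200]+.5)*4).astype(int)
    cv2.polylines(im,[p],True,c,1)
cv2.imwrite('pics/d_o2.png',im)
"
```

```text
(no output)
```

View pics/d_o.png

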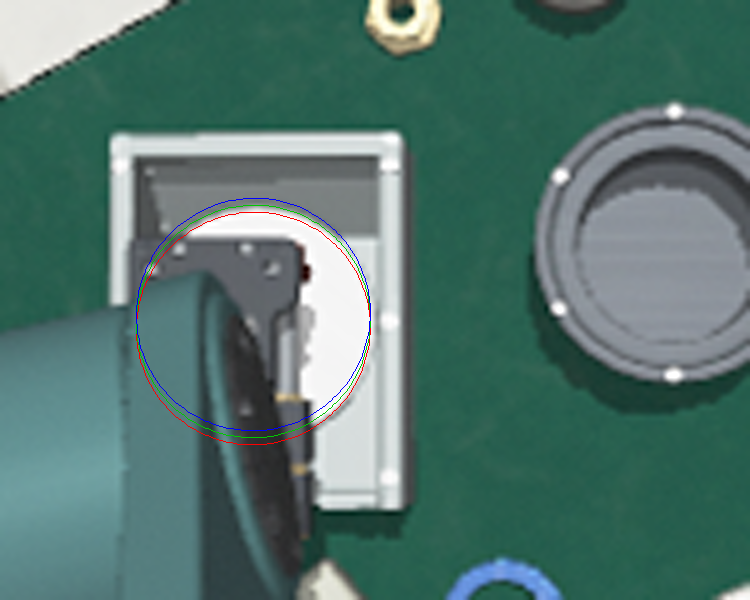

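View pics/d_o2.png

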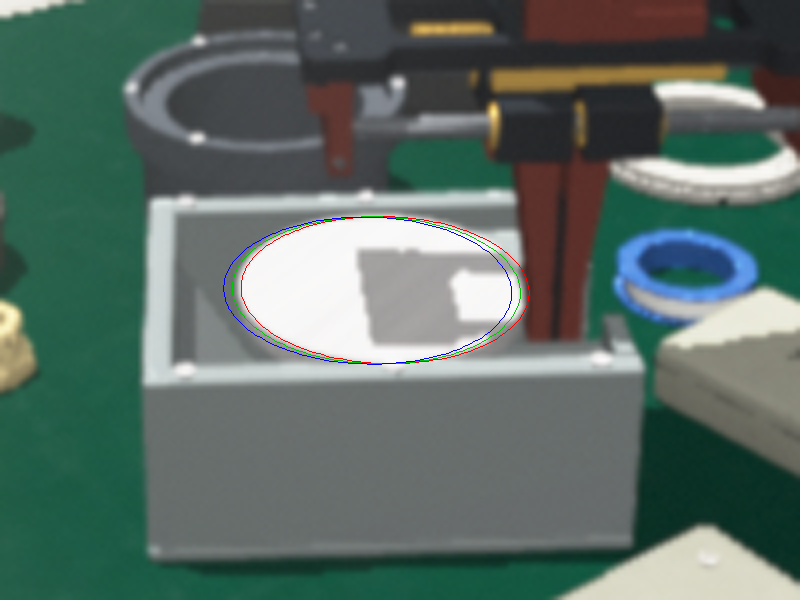

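Both overlays put the cover centre at nest x of about 4 mm (red = 3, green = 6). Pushing 16 mm further brings it to about 20, which is 10 past the ledge ends; then I ease off.

```bash
python3 - <<'E'
from h import *
p=lambda x: nest(x,-1,46)+[0,0,80]
# command bias: reached is +0.5 of commanded
print(arm.movel(p(-38.5),rate=40,f_stop=25),readout.read_ee_pos()-NO)
arm.wait(0.2); print(readout.read_ee_pos()-NO)
print(arm.movel(p(-62),rate=60)); arm.wait(0.4)
print(readout.read_wrist_force(),readout.read_time_s())
for n in('top','side'):
    im,d=imaging.camera(n); cv2.imwrite(f'pics/e_{n}.png',im[:,:,::-1]); np.save(f'pics/e_{n}.npy',d)
im=cv2.imread('pics/e_side.png')[170:350,220:420];cv2.imwrite('pics/e_s.png',cv2.resize(im,None,fx=3,fy=3))
E
```

```text
False [-37.61189208  -1.35842378 126.06456918]
[-38.23196159  -1.41343414 126.06907967]
False
[ 0.51362589 -0.59081983 -0.85192354] 6.7833
```

View pics/e_s.png

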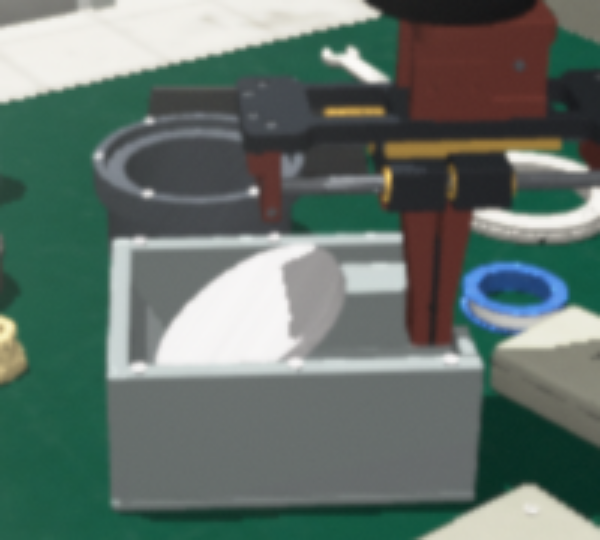

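The cover has tipped and leans with its near edge raised; it shows at about (160-340, 245-365) in the crop. I'll fit the plain-face plane from the side camera depth.

```bash
python3 - <<'E'
from h import *
im=cv2.imread('pics/e_side.png'); d=np.load('pics/e_side.npy'); v,u=np.mgrid[0:420,0:560]
P=back('side',np.c_[u.ravel(),v.ravel()],d=d.ravel()).reshape(420,560,3)
N=NR.inv().apply((P-NO).reshape(-1,3)).reshape(P.shape)
# region: face
m=(u>276)&(u<336)&(v>252)&(v<292)&(d>0)&(N[...,2]>20)&(abs(N[...,1])<49)&(N[...,0]>-20)&(N[...,0]<60)
Q=N[m]
for it in range(5):
    c=Q.mean(0); n=np.linalg.svd(Q-c)[2][2]; n*=np.sign(n[2]); r=(Q-c)@n; Q=Q[abs(r)<max(2.5*r.std(),1)]
print(len(Q),m.sum(),c,n,r.std(),'tilt',np.degrees(np.arccos(n[2])))
print('range',Q.min(0),Q.max(0))
E
```

```text
1519 1727 [17.58085973 -1.55670066 64.7285256 ] [ 0.52561872 -0.00151753  0.85071891] 0.5454678615407329 tilt 31.71005195251266
range [-19.38826205 -48.54148056  39.08770511] [57.36901331 48.35968839 87.70283399]
```

```bash
cat > plane.py <<'E'
from h import *
def plane(tag,n_='side'):
    im,d=imaging.camera('side'); cv2.imwrite(f'pics/{tag}_side.png',im[:,:,::-1]); np.save(f'pics/{tag}_side.npy',d)
    cv2.imwrite(f'pics/{tag}_s.png',cv2.resize(im[170:350,220:420,::-1],None,fx=3,fy=3))
    v,u=np.mgrid[0:420,0:560]
    P=back('side',np.c_[u.ravel(),v.ravel()],d=d.ravel()).reshape(420,560,3)
    N=NR.inv().apply((P-NO).reshape(-1,3)).reshape(P.shape)
    m=(im.min(2)>120)&(u>270)&(u<345)&(v>235)&(v<292)&(d>0)&(N[...,2]>20)&(abs(N[...,1])<49)&(N[...,0]>-25)&(N[...,0]<60)
    Q=N[m]
    for it in range(8):
        c=Q.mean(0); n=np.linalg.svd(Q-c)[2][2]; n*=np.sign(n[2]); r=(Q-c)@n; Q=Q[abs(r)<max(2.5*r.std(),1)]
    print(len(Q),m.sum(),c,n,r.std(),'tilt',np.degrees(np.arccos(n[2])),'range',Q.min(0),Q.max(0))
E
python3 - <<'E'
from plane import *
plane('f0')
arm.movel(nest(-75,-1,46)+[0,0,80],rate=120); arm.wait(0.2)
plane('f1'); print(readout.read_time_s())
E
```

```text
1521 1733 [17.80495422 -2.21480272 64.56075791] [ 0.52663161 -0.00110247  0.8500929 ] 0.5296878483949827 tilt 31.778225142207567 range [-19.39791356 -48.32853809  37.34303282] [59.97146963 48.05590923 87.43048696]
1550 1743 [17.79006944 -1.98824046 64.61371112] [ 0.52479119 -0.00239163  0.85122764] 0.5361768428748527 tilt 31.654553841148978 range [-19.41290203 -48.95884557  38.39593097] [59.97261031 47.93096837 87.80520549]
7.4417
```

View pics/f1_s.png

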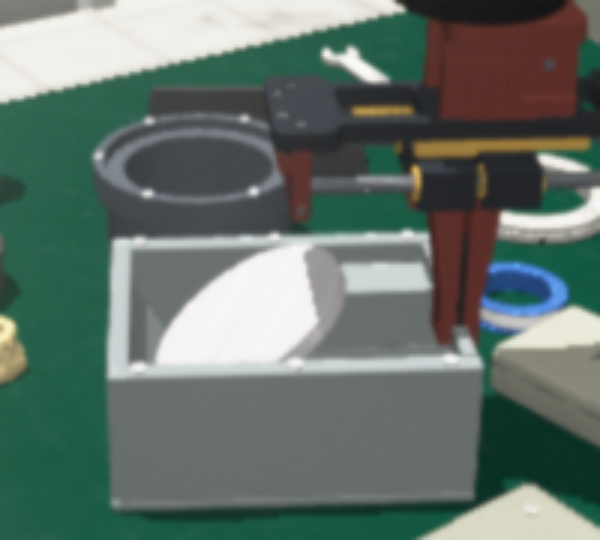

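The cover leans statically at about 32° only. Its low edge is held by friction on the sloped foot at about (66, 35) in nest x, z, not on the floor. I'll nudge that low part down with closed fingertips from above.

```bash
python3 - <<'E'
from plane import *
def toolv(psi): # down, tool y at azimuth psi
    y=np.array([np.cos(psi),np.sin(psi),0]); z=np.array([0,0,-1.]); return Ro.from_matrix(np.c_[np.cross(y,z),y,z])
for psi in (NY+np.pi/2,NY-np.pi/2): print(arm.inverse_kinematics(nest(44,0,130),toolv(psi).as_rotvec()))
psi=NY+np.pi/2 
R=toolv(psi).as_rotvec()
if abs(arm.inverse_kinematics(nest(44,0,130),R)[5])>abs(arm.inverse_kinematics(nest(44,0,130),toolv(psi-np.pi).as_rotvec())[5]): R=toolv(psi-np.pi).as_rotvec()
p=readout.read_ee_pos(); 
arm.movel(p+[0,0,80],rate=200)
arm.goto(nest(44,0,80+90),R)
print(arm.movel(nest(44,0,80+62),rate=100,f_stop=12))
print(arm.movel(nest(44,0,80+36),rate=25,f_stop=14), readout.read_ee_pos()[2]-80,readout.read_wrist_force())
arm.wait(0.1); plane('g0'); print(readout.read_time_s())
E
```

```text
[ 1.95411275e-01  4.98202667e-01  1.79941607e+00 -4.44089210e-16
  8.43973915e-01 -1.38738505e+00]
[ 1.95411275e-01  4.98202667e-01  1.79941607e+00 -4.44089210e-16
  8.43973915e-01  1.75420760e+00]
False
True 54.92370994353328 [-0.06573895 -0.17754395  7.31625283]
1248 1424 [13.44485616  3.16223995 67.1766218 ] [ 0.52411515 -0.00181864  0.85164547] 0.5170510248877968 tilt 31.60890707318164 range [-19.51877854 -48.09461074  37.952777  ] [59.92722975 47.72478164 87.56865139]
10.525
```

View pics/g0_s.png

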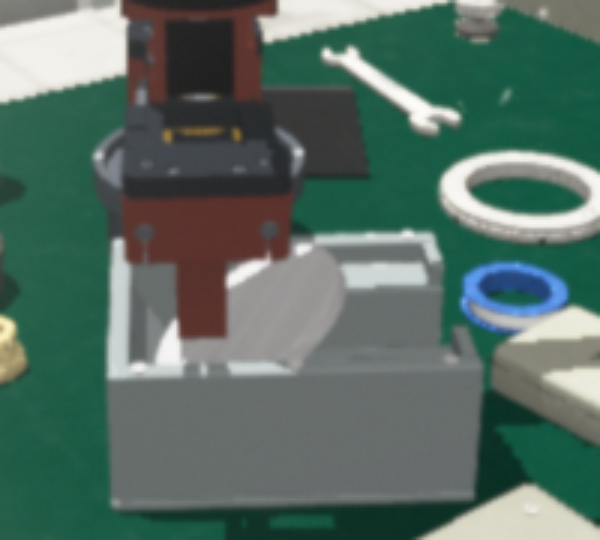

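```bash
python3 - <<'E'
from plane import *
print(arm.movel(nest(44,0,80+36),rate=20,f_stop=22), readout.read_ee_pos()[2]-80,readout.read_wrist_force())
arm.wait(0.1); print(readout.read_wrist_force(),readout.read_ee_pos()[2]-80); plane('g1'); print(readout.read_time_s())
E
```

```text
True 52.60252713999921 [ 0.97791775 -0.84728229  3.99006197]
[ 1.78963972 -0.40954979  3.82330544] 52.638395287868946
1236 1400 [12.69350926  3.16854237 67.63741759] [ 0.54144764 -0.00105602  0.84073381] 0.56201587845238 tilt 32.78231034345779 range [-19.34001903 -48.87972037  36.65131273] [59.96046281 47.44981479 88.24522212]
11.1083
```

View pics/g1_s.png

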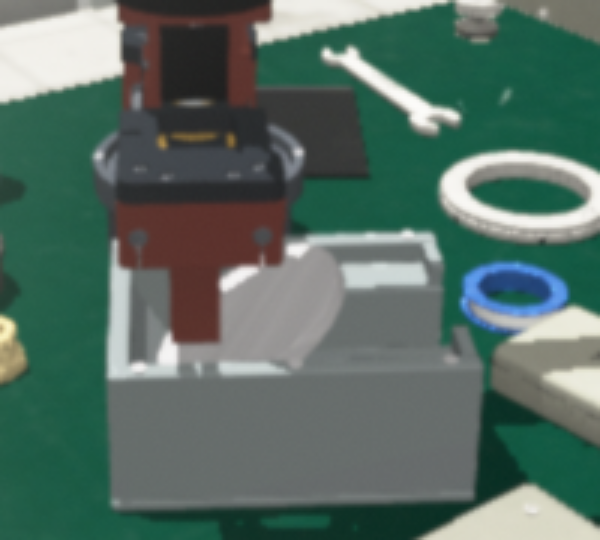

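The tilt rose to 32.8° and the contact force eased, so it is moving with the press. I'll continue.

```bash
python3 - <<'E'
from plane import *
for i in range(4):
    r=arm.movel(nest(44,0,80+34),rate=20,f_stop=28); print(r, readout.read_ee_pos()-NO-[0,0,80],readout.read_wrist_force())
    if not r: break
plane('g2'); print(readout.read_time_s())
E
```

```text
True [47.69102608  0.82831885 51.80275553] [-0.1891288  -0.05580228  7.14496773]
True [49.81861833  1.00862377 49.32729714] [0.823824   0.26968072 5.85956416]
True [50.44680319  1.12018452 46.70432895] [ 0.83301209 -0.77053596  4.64893349]
False [44.70189496  0.63417403 34.15230642] [2.32736878 0.60738249 4.70992828]
675 714 [ 9.58296547 10.59805195 67.00399692] [ 0.61346546 -0.29713266  0.7316914 ] 7.208572541286757 tilt 42.97162154832742 range [-24.98748883 -48.69578324  20.67068587] [59.96919317 46.94240364 95.60712365]
13.275
```

View pics/g2_s.png

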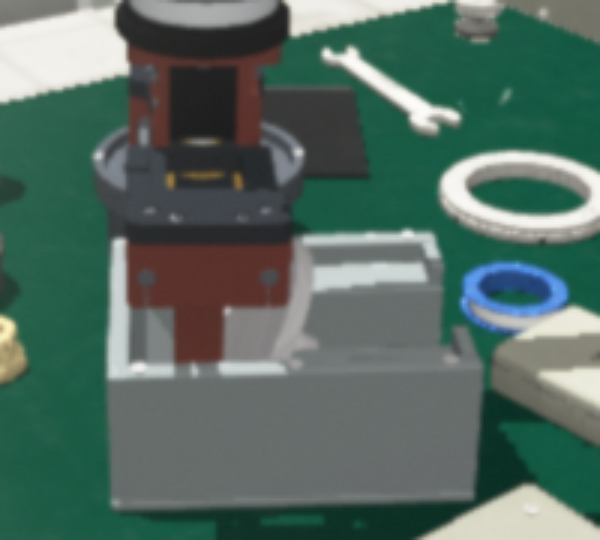

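It now stands steep, with its near edge at (310,250). I'll withdraw and re-measure from hover.

```bash
python3 - <<'E'
from plane import *
arm.movel(nest(48,0,80+50),rate=80)
arm.movel(nest(44,0,80+110),rate=250)
R=tool(NY,np.radians(78)).as_rotvec()
arm.release()
arm.goto(nest(-60,0,250),R)
plane('h'); 
pos,rot=readout.read_ee_pos(),readout.read_tool_rot()
im,d=imaging.camera('wrist'); cv2.imwrite('pics/h_w.png',im[:,:,::-1]); np.save('pics/h_w.npy',d); np.save('pics/h_pose.npy',np.r_[pos,rot])
im,d=imaging.camera('top'); cv2.imwrite('pics/h_t.png',im[:,:,::-1]);np.save('pics/h_t.npy',d)
print(readout.read_time_s(),readout.read_qpos())
E
```

```text
918 1281 [15.70589652 -0.47127119 66.06942508] [0.86073907 0.01093907 0.50892887] 1.0705724427210972 tilt 59.407491514169855 range [ -3.64911016 -48.82094574  20.21108786] [42.30200089 47.02443483 95.90231086]
17.05 [ 0.27498331  0.13029784  2.00823126 -0.07528371  0.80224748  0.30959293]
```

View pics/h_s.png

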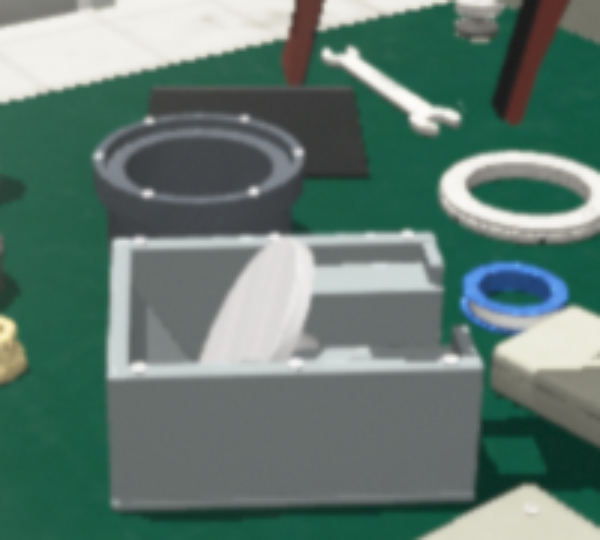

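View pics/h_w.png

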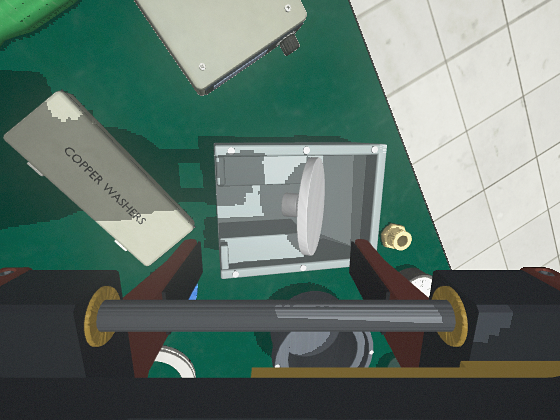

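The cover is at 59.4° with its low edge on the floor; the fitted plane passes within 0.5 mm of the ledge corners, and the knob shows at (288,205) in the wrist view. Next I'll check which grasp pitches are reachable.

```bash
cat >> h.py <<'E'
def gpose(deg,depth=10,B=(41.9,5)):
    a=np.radians(deg); u=np.array([-np.cos(a),0,np.sin(a)]); n=np.array([np.sin(a),0,np.cos(a)])
    c=np.array([B[0],0,B[1]])+50*u+4.5*n
    t=c+(50-depth+61)*u
    return c,t,u,n,tool(NY,a).as_rotvec()
E
python3 - <<'E'
from h import *
for a in (60,62,64,66,68,70,72,75):
    c,t,u,n,R=gpose(a)
    for k in (0,60):
        q=arm.inverse_kinematics(nest(*(t+k*u)),R); print(a,k,None if q is None else np.round(q,2))
E
```

```text
60 0 None
60 60 [ 0.35  0.22  2.27 -0.83  0.23  1.11]
62 0 None
62 60 [ 0.33  0.21  2.24 -0.58  0.27  0.85]
64 0 None
64 60 [ 0.32  0.21  2.2  -0.43  0.33  0.68]
66 0 [ 0.29  0.36  2.17 -0.49  0.23  0.73]
66 60 [ 0.3   0.21  2.16 -0.32  0.38  0.57]
68 0 [ 0.28  0.35  2.14 -0.35  0.29  0.58]
68 60 [ 0.29  0.21  2.13 -0.24  0.44  0.48]
70 0 [ 0.27  0.35  2.11 -0.25  0.35  0.48]
70 60 [ 0.28  0.22  2.09 -0.19  0.5   0.42]
72 0 [ 0.26  0.36  2.07 -0.19  0.41  0.41]
72 60 [ 0.27  0.23  2.05 -0.15  0.56  0.37]
75 0 [ 0.24  0.37  2.03 -0.13  0.5   0.33]
75 60 [ 0.25  0.25  2.   -0.1   0.65  0.31]
```

```bash
python3 - <<'E'
from plane import *
c,t,u,n,R=gpose(68,10,(40.5,5))
arm.goto(nest(*(t+60*u)),R)
r=arm.movel(nest(*t),rate=100,frame=R,f_stop=12)
arm.wait(0.1)
print(r,NR.inv().apply(readout.read_ee_pos()-NO),t,readout.read_wrist_force())
f0=readout.read_wrist_force()
arm.close_gripper(55); arm.wait(0.2)
print(readout.read_grip_width(),readout.read_wrist_force()-f0)
plane('i'); im,d=imaging.camera('wrist'); cv2.imwrite('pics/i_w.png',im[:,:,::-1])
print(readout.read_time_s())
E
```

```text
False [-1.16692674e+01  8.36202387e-02  1.47417339e+02] [-11.89326826   0.         146.69049171] [-0.34376259 -0.16189202  0.38349758]
8.269880189870142 [ 0.73770922  0.99604856 -1.04701358]
921 935 [15.40678257  4.40931042 63.54019591] [ 0.51632878 -0.38158307  0.76668048] 10.668308659422623 tilt 39.94327292218377 range [-24.99852551 -48.91655892  20.34466881] [ 59.96665646  48.64911083 106.52036215]
19.825
```

View pics/i_s.png

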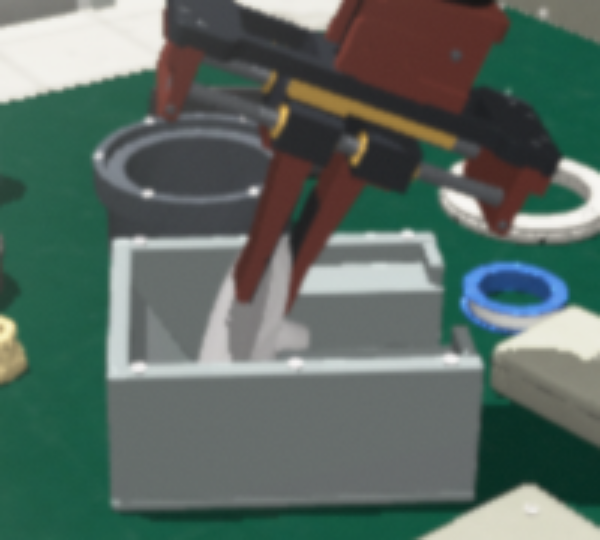

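View pics/i_w.png

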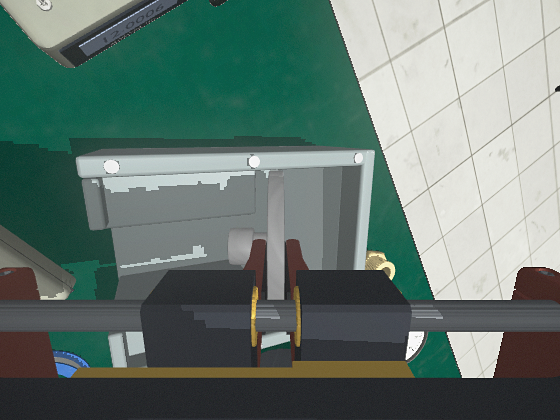

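The grip is firm (8.3 mm wide), with the disc edge-on between the fingers and the knob on the left at (240,245). Now I lift it and turn it over.

```bash
cat >> h.py <<'E'
MAT=np.array([473.5,-178.3,4.0])
def laypose(deg,az,zc_extra=0,M=MAT,L=101):
    a=np.radians(deg); T=tool(az,a); m=T.as_matrix(); h=np.array([np.cos(az),np.sin(az),0])
    z,y=m[:,2],m[:,1]
    low=50*z+4.5*y               # contact point rel. centre
    c=M-50*h-np.array([low[0],low[1],0]) ; c[2]=M[2]-low[2]+zc_extra
    return c-L*z,T.as_rotvec()
E
python3 - <<'E'
from plane import *
p=readout.read_ee_pos()
az=-.36
t,R=laypose(135,az); print(t,arm.inverse_kinematics(t,R))
arm.movel(p+[0,0,50],rate=80); 
print(readout.read_grip_width(),readout.read_wrist_force())
arm.movel(p+[0,0,160],rate=180)
arm.goto([530,30,310],tool(0.05,np.radians(100)).as_rotvec())
arm.goto(t+[0,0,70],R)
arm.wait(0.2)
for n in('wrist','side'):
    im,d=imaging.camera(n); cv2.imwrite(f'pics/j_{n}.png',im[:,:,::-1]); np.save(f'pics/j_{n}.npy',d)
print(readout.read_ee_pos(),readout.read_grip_width(),readout.read_wrist_force(),readout.read_time_s(),readout.read_qpos())
E
```

```text
[ 523.65578093 -197.17877897  113.95510447] [-0.44938314  0.87387299  1.2776865  -0.06447696  1.77302167 -0.07625509]
8.633509266256034 [-0.08239818 -0.24355709 -3.5917206 ]
[ 524.17698437 -195.99394932  185.299617  ] 8.747831906990871 [ 0.28194052 -0.25522071 -2.76544182] 23.3 [-0.44714221  0.79045456  1.25362548 -0.06610733  1.87777015 -0.08332895]
```

View pics/j_side.png

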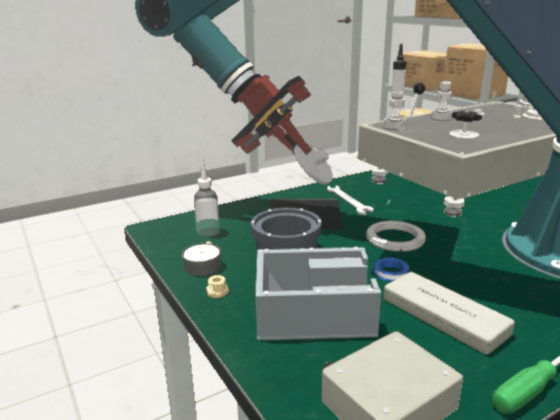

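View pics/j_wrist.png

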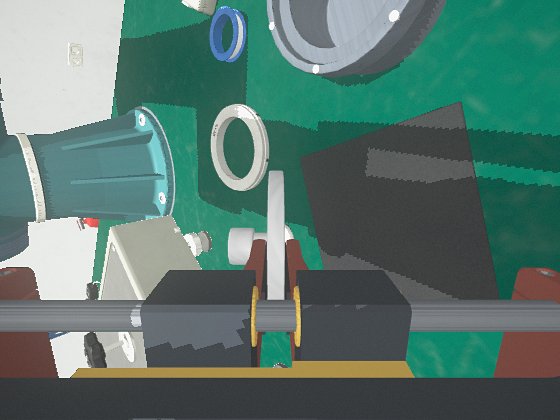

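The cover is still held square with its knob on the upper side at (240,245) in the wrist view. Next I lower its low edge to the mat until contact.

```bash
python3 - <<'E'
from h import *
t,R=laypose(135,-.36)
arm.movel(t+[0,0,12],rate=120)
r=arm.movel(t+[0,0,-8],rate=20,f_stop=5)
print(r,readout.read_ee_pos()-t,readout.read_wrist_force(),readout.read_time_s())
for n in('side',):
    im,d=imaging.camera(n); cv2.imwrite(f'pics/k_{n}.png',cv2.resize(im[100:250,200:400,::-1],None,fx=4,fy=4))
E
```

```text
True [-0.08439533  0.01143695 -0.56675328] [ 1.97316039 -0.35519836  4.78808757] 24.6
```

View pics/k_side.png

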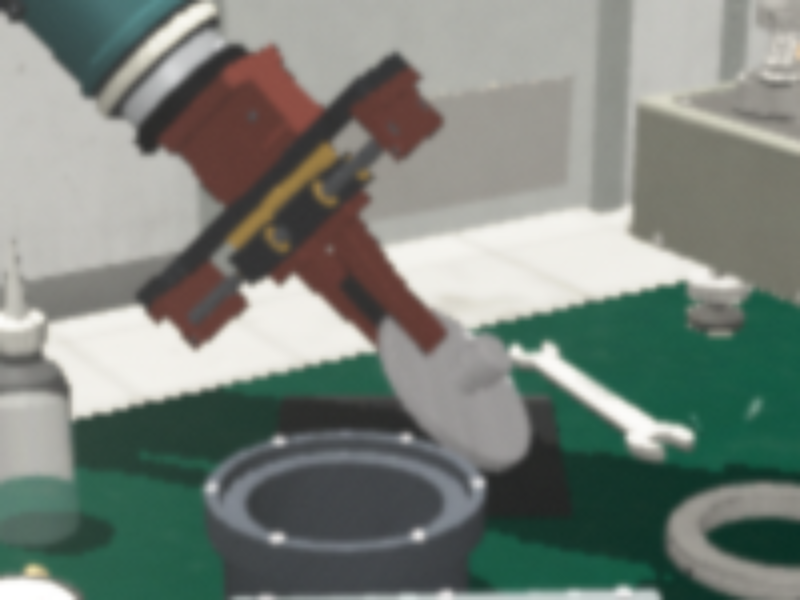

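Contact came 0.6 mm from prediction. I release it onto the lower finger, then slide that finger out low.

```bash
python3 - <<'E'
from h import *
p=readout.read_ee_pos(); h=np.array([np.cos(-.36),np.sin(-.36),0])
arm.release(); arm.wait(0.2)
im,d=imaging.camera('side'); cv2.imwrite('pics/l0.png',cv2.resize(im[100:250,200:400,::-1],None,fx=3,fy=3))
print(arm.movel(p+8*h-[0,0,11],rate=60,f_stop=12),readout.read_wrist_force())
print(arm.movel(p+100*h-[0,0,11],rate=120,f_stop=12),readout.read_wrist_force(),readout.read_time_s())
im,d=imaging.camera('side'); cv2.imwrite('pics/l1.png',cv2.resize(im[100:250,200:400,::-1],None,fx=3,fy=3))
E
```

```text
False [ 1.13008171 -0.44984608 -1.28959464]
False [-0.90796752  1.16709223 -0.50177511] 27.45
```

View pics/l0.png

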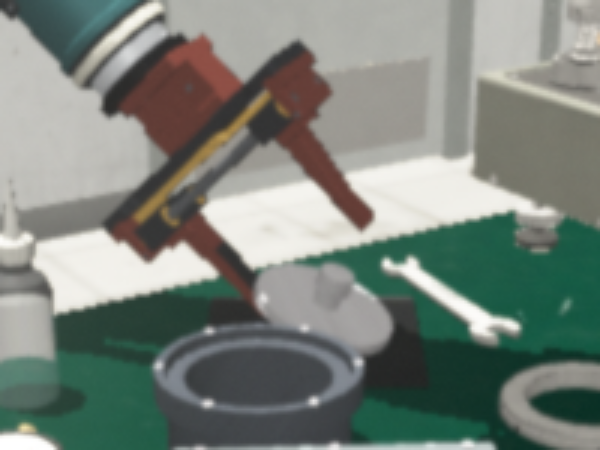

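View pics/l1.png

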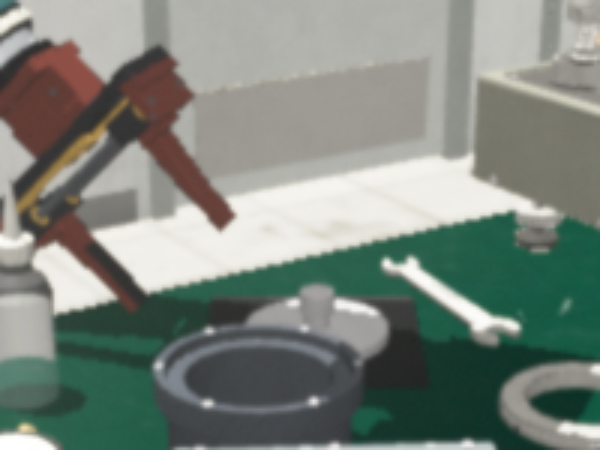

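The cover lies flat and knob-up on the mat; the knob is at (317,300) in the crop. I'll raise the arm and locate the knob and pot from above.

```bash
python3 - <<'E'
from h import *
p=readout.read_ee_pos()
arm.movel(p+[0,0,90],rate=250)
arm.goto([400,-170,240],tool(-.36,np.pi/2).as_rotvec())
arm.wait(0.1)
pos,rot=readout.read_ee_pos(),readout.read_tool_rot()
im,d=imaging.camera('wrist'); cv2.imwrite('pics/m_w.png',im[:,:,::-1]); np.save('pics/m_w.npy',d); np.save('pics/m_pose.npy',np.r_[pos,rot])
im,d=imaging.camera('top'); cv2.imwrite('pics/m_top.png',im[:,:,::-1]);np.save('pics/m_top.npy',d)
print(readout.read_time_s())
cv2.imwrite('pics/m_t.png',cv2.resize(cv2.imread('pics/m_top.png')[150:270,240:400],None,fx=4,fy=4,interpolation=cv2.INTER_CUBIC))
E
```

```text
29.1917
```

View pics/m_w.png

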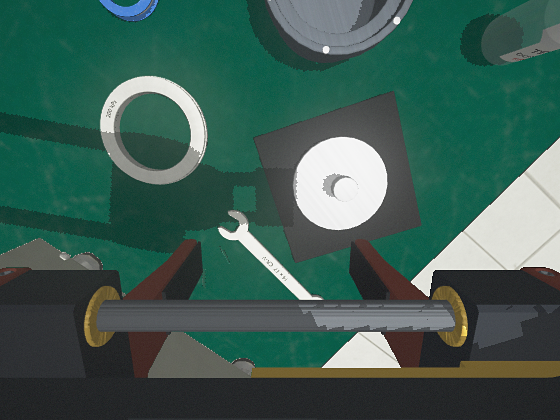

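View pics/m_t.png

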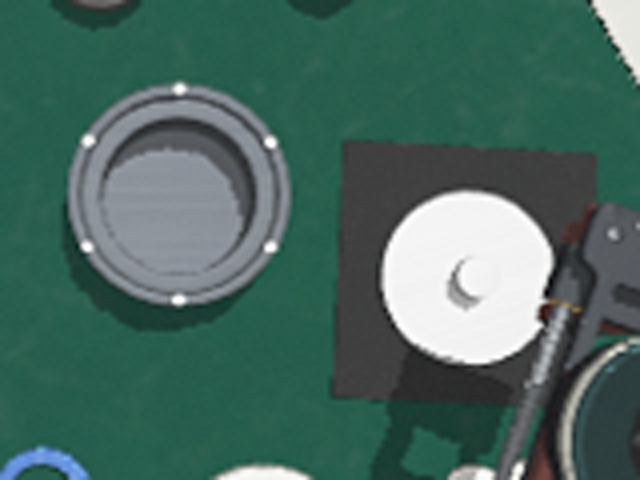

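```bash
python3 - <<'E'
from h import *
from scipy.optimize import least_squares
dots=np.array([(179,89),(270,142),(270,246),(178,299),(86,246),(88,142)],float)
px=(dots+.5)/4-.5+[240,150]
W=back('top',px,z=62); print('pot dots',W.mean(0),np.hypot(*(W-W.mean(0))[:,:2].T))
# refine by centroid
im=cv2.imread('pics/a_top.png').astype(float)
dd=[]
for x,y in px:
    x0,y0=int(round(x)),int(round(y)); s=im[y0-2:y0+3,x0-2:x0+3].min(2); w=np.clip(s-150,0,None)
    vv,uu=np.mgrid[y0-2:y0+3,x0-2:x0+3]; dd.append(((uu*w).sum()/w.sum(),(vv*w).sum()/w.sum()))
W=back('top',dd,z=62); print('pot refined',W.mean(0),np.hypot(*(W-W.mean(0))[:,:2].T))
def circ(fn,info,name,box,z,rad,thr,g0):
    im=cv2.imread(fn); v,u=np.mgrid[0:420,0:560]; g=(im.min(2)>thr)&(u>box[0])&(u<box[1])&(v>box[2])&(v<box[3])
    k=max(cv2.findContours(g.astype(np.uint8),0,1)[0],key=cv2.contourArea)[:,0]
    w=back(name,k,z=z,info=info)[:,:2]
    r=least_squares(lambda a:np.hypot(w[:,0]-a[0],w[:,1]-a[1])-a[2],[*g0,rad],loss='soft_l1')
    print(name,r.x,np.abs(r.fun).mean())
    r=least_squares(lambda a:np.hypot(w[:,0]-a[0],w[:,1]-a[1])-rad,g0,loss='soft_l1');print(r.x)
ps=np.load('pics/m_pose.npy'); I=winfo(ps[:3],ps[3:])
circ('pics/m_w.png',I,'wrist',(285,395,130,235),13,50,150,(473,-178))
circ('pics/m_top.png',imaging.camera_info('top'),'top',(330,379,190,245),13,50,200,(473,-178))
d=np.load('pics/m_w.npy')
print('knob top via depth',back('wrist',[(346,189)],d=d[189,346],info=I),back('wrist',[(346,189)],z=39,info=I))
print('face',back('wrist',[(320,210)],d=d[210,320],info=I))
# pot visible dots in wrist at (397,20),(326,50)
print('pot dots wrist',back('wrist',[(397,20),(326,50)],z=62,info=I)); print(W)
E
python3 -c "
import cv2
im=cv2.imread('pics/m_w.png');cv2.imwrite('pics/m_w2.png',cv2.resize(im[130:240,285:395],None,fx=5,fy=5,interpolation=cv2.INTER_CUBIC))"
```

```text
pot dots [515.11985446  -8.61466882  62.        ] [57.51206133 57.60170091 57.32671045 57.28326703 57.88197916 56.88937938]
pot refined [515.12898894  -8.78192238  62.        ] [57.63403867 57.48917427 57.40087974 57.53929006 57.77909415 57.33492523]
wrist [ 471.92150291 -177.27017653   49.25150928] 0.2910447971633444
[ 471.89228257 -177.30323327]
top [ 472.07157006 -177.8128527    48.08980247] 1.171615764245684
[ 471.93705959 -178.12198465]
knob top via depth [[ 472.39040272 -176.96126149   39.71517761]] [[ 472.5052469  -177.14598657   39.        ]]
face [[ 443.57860559 -196.31910057   12.26944213]]
pot dots wrist [[544.95851827 -57.38398871  62.        ]
 [486.7463256  -58.04117274  62.        ]]
[[572.76299987  -8.83846826  62.        ]
 [543.8229942  -58.59817696  62.        ]
 [486.50096181 -58.53427969  62.        ]
 [457.58981844  -8.66462292  62.        ]
 [486.11149978  41.18215516  62.        ]
 [543.98565952  40.7618584   62.        ]]
```

View pics/m_w2.png

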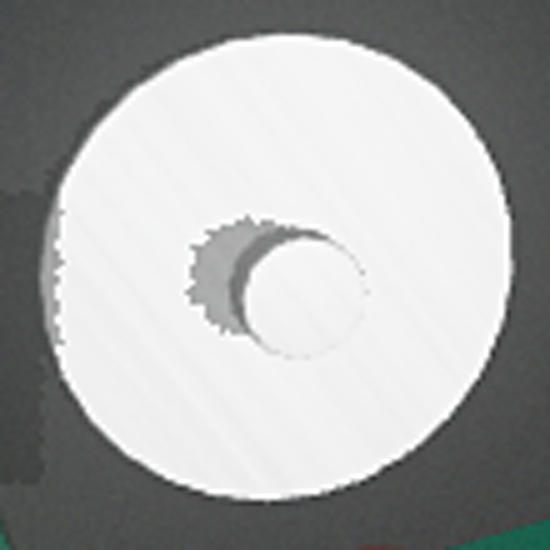

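The wrist and top views agree on the cover, at about (472, -177.5). The pot is at about (515.3, -8.5), from six lip dots on a 57.5 mm radius. Next I grip the knob.

```bash
python3 - <<'E'
from h import *
R=tool(-.36,np.pi/2).as_rotvec(); K=np.array([472.,-177.5,0])
arm.goto(K+[0,0,150],R)
r=arm.movel(K+[0,0,96.5],rate=80,f_stop=8); arm.wait(0.1)
print(r,readout.read_ee_pos(),readout.read_wrist_force())
f=readout.read_wrist_force()
arm.close_gripper(35); arm.wait(0.15)
print(readout.read_grip_width(),readout.read_wrist_force()-f)
g=readout.read_ee_pos()
arm.movel(K+[0,0,126],rate=80); arm.wait(.1)
print(readout.read_grip_width(),readout.read_wrist_force()-f)
im,d=imaging.camera('side'); cv2.imwrite('pics/n_s.png',cv2.resize(im[100:250,200:400,::-1],None,fx=3,fy=3))
print(g,readout.read_time_s())
E
```

```text
False [ 472.37942907 -177.72532611   97.0330889 ] [ 1.66406355  0.89324347 -0.24520484]
23.710476312974745 [-0.827689   -0.87292995 -1.80900808]
24.312725729379046 [-1.61548719 -1.01753185 -2.12059127]
[ 472.09951922 -177.52404524   96.5065467 ] 32.4583
```

View pics/n_s.png

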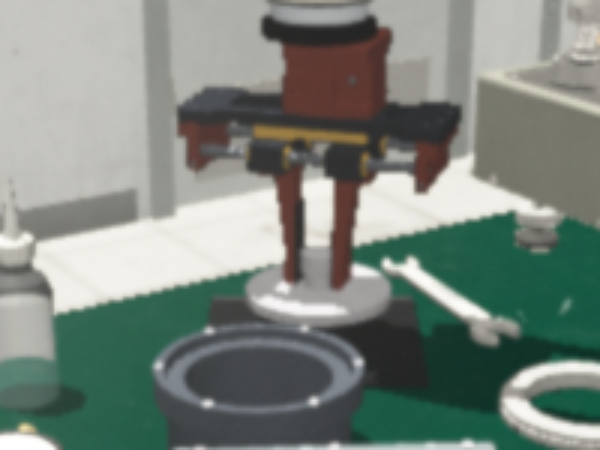

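```bash
python3 - <<'E'
from h import *
R=tool(-.36,np.pi/2).as_rotvec(); S=np.array([515.3,-8.4,0])
p=readout.read_ee_pos()
arm.movel([p[0],p[1],205],rate=150)
arm.movel(S+[0,0,205],rate=170,frame=R)
arm.movel(S+[0,0,160],rate=100); arm.wait(.2)
print(readout.read_ee_pos(),readout.read_grip_width(),readout.read_time_s())
for n in ('side','top','wrist'):
    im,d=imaging.camera(n); cv2.imwrite(f'pics/o_{n}.png',im[:,:,::-1])
cv2.imwrite('pics/o_s.png',cv2.resize(cv2.imread('pics/o_side.png')[130:290,220:360],None,fx=4,fy=3.75,interpolation=cv2.INTER_CUBIC))
E
```

```text
[515.83728794  -8.52159773 160.70349076] 23.94499300195362 35.1083
```

View pics/o_s.png

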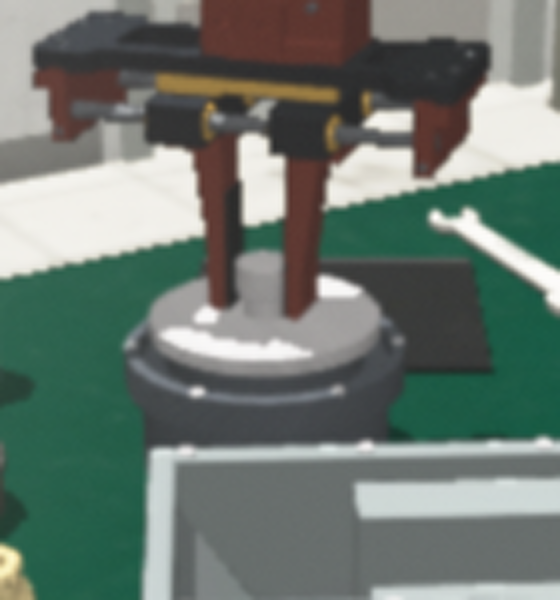

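View pics/o_wrist.png

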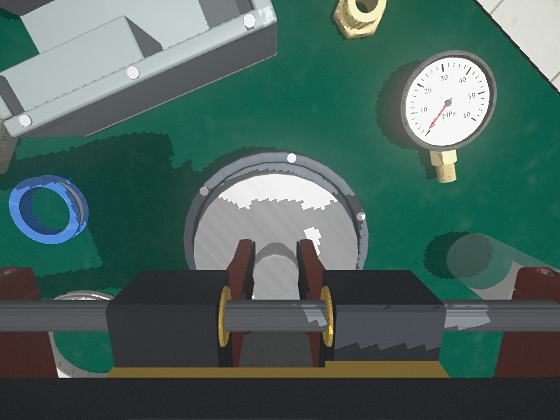

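View pics/o_top.png

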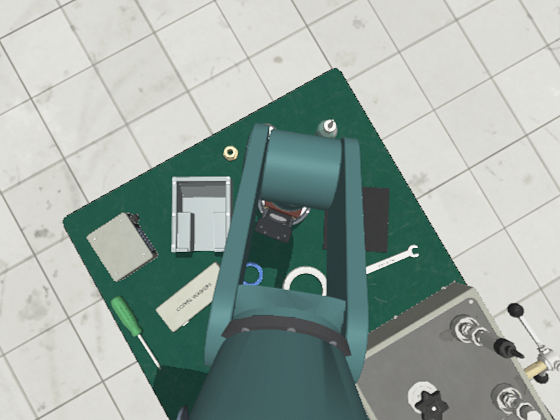

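The cover hovers level and centred over the pot. I'll cross-check the pot centre from the three lip dots in the wrist view: (291,158), (204,192) and (361,216).

```bash
python3 - <<'E'
from h import *
from scipy.optimize import least_squares
pos,rot=readout.read_ee_pos(),readout.read_tool_rot(); I=winfo(pos,rot)
W=back('wrist',[(291,158),(204,191.5),(361.5,216)],z=62,info=I)[:,:2]; print(W)
r=least_squares(lambda a:np.hypot(W[:,0]-a[0],W[:,1]-a[1])-57.5,[515,-8]);print(r.x,r.fun)
m=Ro.from_rotvec(rot).as_matrix()
print(pos, np.degrees(np.arccos(-m[2,2])))
# overlay predicted disc edge rim (centre at TCP, top z=pos-83.5) 
im=cv2.imread('pics/o_wrist.png'); a=np.linspace(0,2*np.pi,200)
for z,rr,c,col in ((pos[2]-83.5,50,pos,(0,0,255)),(62,54.5,r.x,(0,255,0)),(62,61,r.x,(255,0,0))):
    q=proj(I,np.c_[c[0]+rr*np.cos(a),c[1]+rr*np.sin(a),0*a+z]).astype(int); cv2.polylines(im,[q],True,col,1)
cv2.imwrite('pics/o_ov.png',cv2.resize(im[130:300,170:390],None,fx=3,fy=3))
E
```

```text
[[544.02534853  41.98081292]
 [486.14233261  41.61321523]
 [573.83279841  -8.20869351]]
[516.0194782   -7.88469412] [-0.30823866  0.31597408  0.31422808]
[515.56800276  -8.43326073 160.45999003] 0.052964319862482734
```

View pics/o_ov.png

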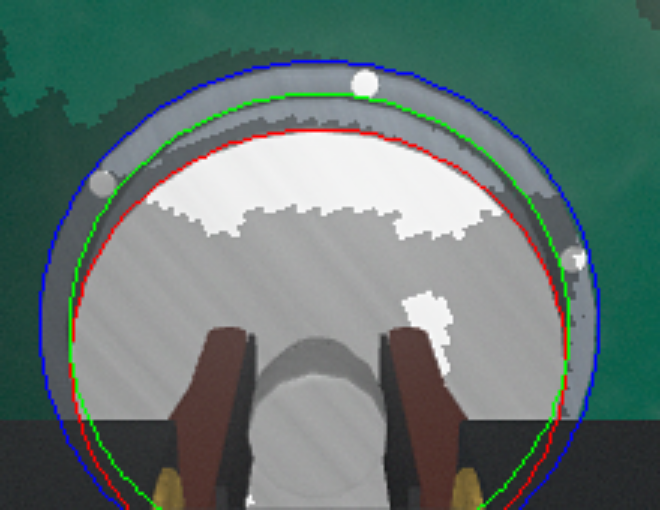

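The overlay matches: the cover is centred under the tool and the pot estimates agree to about 1 mm. Lowering gently.

```bash
python3 - <<'E'
from h import *
S=np.array([515.5,-8.3,0]); f=readout.read_wrist_force()
arm.movel(S+[0,0,152],rate=40,f_stop=5); print(readout.read_ee_pos())
r=arm.movel(S+[0,0,143],rate=10,f_stop=3.5)
print(r,readout.read_ee_pos(),readout.read_wrist_force()-f,readout.read_moment(),readout.read_time_s())
arm.wait(.1)
im,d=imaging.camera('side');cv2.imwrite('pics/p_s.png',cv2.resize(im[130:290,220:360,::-1],None,fx=4,fy=3.75,interpolation=cv2.INTER_CUBIC))
E
```

```text
[515.15869521  -8.25677598 151.52634516]
True [515.56715406  -8.31183473 147.43428848] [-0.45344641  0.8250915   7.35864778] [-0.11067149  0.17020638  0.0246091 ] 36.1667
```

View pics/p_s.png

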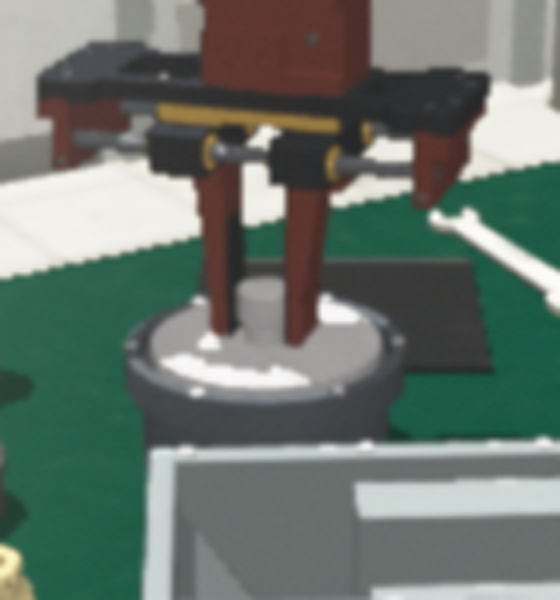

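Contact came at TCP z = 147.4, against 147.5 predicted for the seat, and the disc sits within the lip. Now I release, retreat and check.

```bash
python3 - <<'E'
from h import *
p=readout.read_ee_pos()
arm.release(); arm.wait(.15)
arm.movel(p+[0,0,90],rate=120)
arm.goto([400,-150,270],tool(-.36,np.pi/2).as_rotvec()); arm.wait(.1)
for n in ('side','top'):
    im,d=imaging.camera(n); cv2.imwrite(f'pics/q_{n}.png',im[:,:,::-1]); np.save(f'pics/q_{n}.npy',d)
print(readout.read_time_s(), readout.read_wrist_force())
a=cv2.resize(cv2.imread('pics/q_side.png')[190:270,240:340],None,fx=4,fy=4,interpolation=cv2.INTER_CUBIC)
b=cv2.resize(cv2.imread('pics/q_top.png')[160:240,240:340],None,fx=4,fy=4,interpolation=cv2.INTER_CUBIC)
cv2.imwrite('pics/q.png',np.hstack([a,b]))
d=np.load('pics/q_top.npy'); v,u=np.mgrid[0:420,0:560]
P=back('top',np.c_[u.ravel(),v.ravel()],d=d.ravel()).reshape(420,560,3)
r=np.hypot(P[...,0]-515.3,P[...,1]+8.4); Q=P[(r>20)&(r<45)&(d>0)]; c=Q.mean(0); n=np.linalg.svd(Q-c)[2][2]
print('disc z',c[2],'tilt deg',np.degrees(np.arccos(abs(n[2]))),((Q-c)@n).std())
E
```

```text
39.4167 [-0.43668002 -0.16276291  0.55767635]
disc z 63.79301130608206 tilt deg 0.2481622927813983 1.5027228808802218
```

View pics/q.png

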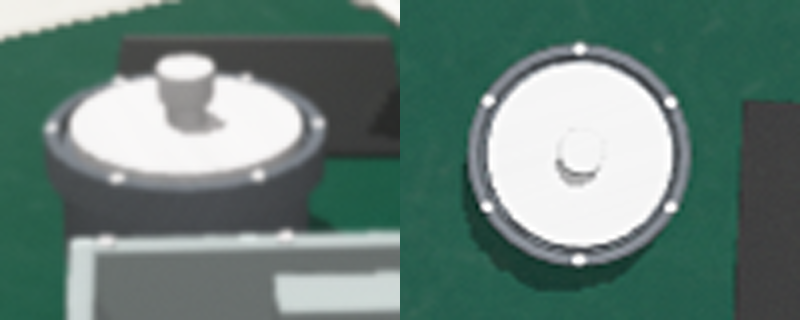

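The cover sits flat and centred inside the lip: disc top at z = 63.8 against 64 expected, tilt 0.25°. The arm is clear.

```bash
python3 -c "
from cell import job,readout
job.job_done(); print(readout.read_time_s())"
```

```text
the job is handed in; nothing more can be done
the job is handed in; nothing more can be done
```

The cover now lies flat, knob-up, on the pot's seat inside the lip, and I handed the job in at about 39.4 s.

- **Push and tip:** I pushed the cover along the ledges to about 10 mm past their ends. When I eased off it stopped at only about 32°, with its low edge held by friction on the sloped foot. I pressed the low side down with closed fingertips from above. It then leaned at 59° with its low edge on the floor.
- **Edge grasp and turning over:** I took it by the raised edge and lifted it. I turned it over, set its low edge on the black mat and let go. I then slid the lower finger out, so the last part of the edge dropped a short way onto the mat. It lay flat and knob-up.
- **Placing on the pot:** I took it again by the knob and lowered it at 10 mm/s. Contact came within 0.1 mm of the seat height I had predicted, with a force change of about 7 N. I let go and moved the arm clear.

**Last checks:** the disc top is at 63.8 mm (64 expected), tilted 0.25°, and it is visibly centred inside the lip. The robot was touching nothing. The camera estimates of the pot centre differed by about 1 mm, well inside the 4.5 mm of play. No check failed, apart from the incomplete first tip, which I corrected.

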